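Swing a petri-dish tray round its pivot pin onto a sprung stop and latch it

ROBOT

A 6-joint arm with a two-finger parallel gripper is mounted at the origin on the work surface. World frame = base frame: x ahead of the robot, y to its left, z up, the work surface at z = 0. Lengths are in m, angles in rad, forces in N, time in s.
With the tool pointing down it reaches from about 0.375 to 0.9 m from the base axis. Payload 3.1 kg.
Tool frame: the origin (TCP) lies between the finger pads; the fingertips stand 17 mm ahead of it and the grasp point (between the pads) lies 2 mm behind it (robot.nose_length is the distance from the TCP to the fingertips, in m); z points along the fingers, y is the line along which they close (so a half turn about z gives the same grasp; the last joint's range is limited). The gripper opens to 87 mm and grips with 3 to 60 N. Pads are 19 mm wide; open, the fingers measure 117 mm over their backs; the gripper's body (75 mm by 190 mm) begins 51 mm behind the grasp point.
Start: joints at [-1.442, 0.527, 1.433, -0, 1.181, -0.178], TCP at [0.189, -0.596, 0.24] pointing down, gripper open.
Joint ranges: [-3.08, 3.08], [-0.75, 2.2], [0.22, 2.44], [-1.43, 4.57], [0, 2.65], [-2.85, 2.85]. Speed limits (rad/s): [2.79, 2.79, 3.14, 3.14, 3.14, 3.14].

INTERFACE

Orientations are given as a unit quaternion [x, y, z, w].
In Python, from rig import robot, cams gives the robot as it stands.
- The arm moves only by the shell command python3 -m pendant 'ROWS' [FORCE]. ROWS is JSON, a list of rows, each an object with "jaw": the opening, from 0 (shut) to 1 (fully open); "linear": the shift along the tool's x, y, z in cm, a list of three; "twist": the turn about the tool's z in degrees. A call has 1 to 12 rows; each row shifts and turns the commanded pose from where the row before left it, along the tool's axes as they then stand; what a row does not reach is not made up. A row lasts 1/12 s, in which the tool goes at most 41.7 mm and 7.16 degrees, less where a joint would pass 70% of its speed; a pose out of reach is approached as far as the arm can. A call is refused whole if a number of a shift passes 4.17 or a number of a turn 7.16, either way. A call with a gripper value outside its range is refused whole. The fingers move at their own pace and stop on an object; FORCE is the grip in N (left out, the last holds). Time passes only in rows, so rows that do not move let the fingers close. It gives the time, the measured TCP pose, the force, the opening and the grip force at its end, in the units of the state.
- robot.get_obs(): the state, without advancing time (a new reading comes with each control period).
- cams.camera(name): name is "scene" or "top" or "wrist"; returns a dict with "color" (480x640x3 uint8, blue, green, red), "depth" (480x640 float32, m along the optical axis (not along the pixel's ray), 0 where there is no reading), "fov_y" (degrees; the focal length in pixels is half the picture's height over the tangent of half this angle, whatever the lens; pixels are square), "cx", "cy" (the principal point, pixels), "view" (4x4, takes a point from world to camera coordinates). Camera axes: x right, y down, z forward; pixel columns grow to the right and rows downward; lengths in m; the calibration is good to about 2 mm. A picture is of the moment at which its call begins.
- robot.hand_in(): hands the job in; it is judged then, once.
The state is a dict: "time": time; "q": joint angles; "joint_velocities": joint speeds; "joint_torque": joint torques, N m; "position": TCP position; "tool_rot": TCP orientation; "ft_force": force on the tool from outside, world axes, zero at the start; "moment": the same for the moment, N m; "grip_width": finger opening in m; "grip_force": force on a finger pad.
Only numpy, scipy, OpenCV 4.12 (cv2) and the standard library are available. Lean on these libraries where they do the work, as an engineer would, in place of code of your own. Each camera call takes 0.05 s, during which the arm holds its last target. There are 200 camera calls.

TASK

Push the black dish tray near its free corner so that it swings round its pivot pin until it bears firmly on the sprung rubber tip of the red stop, feeling for the contact because the stop is set by a screw to a different place each time; push gently, without bottoming the spring hard. Then swing the orange latch arm in behind the tray until its rubber nose bears firmly on the tray and keeps it pressed on the stop, and let go. Leave the loose dishes, jars, pot and forceps where they are, and do not touch the stop yourself.

Things in the scene. Friction and masses are not known exactly. Their poses are not given: they have to be found in the camera images.
- board: White board, 400 x 390 x 8 mm, fixed on the table. Origin: axis of the pivot pin, at the table; z up. It spans x -50 to 350, y -220 to 170 mm. The 12 mm pin (22 mm dark head, top 30 mm above the table) stands at the origin, the stop at x 200, y 140, the latch pivot at x 315, y -80. On the stop the tray's x axis lies along the board's x, within about 8 degrees either way.
- tray: Loose black tray, 0.4 to 0.85 kg with its eight dishes. Origin: centre of the corner hole on the pin, at the underside, 8 mm above the table. Box: x 25 to 245, y -25 to 95 mm, walls 36 mm high. Starts 20 to 35 degrees clockwise (from above) of the board's x axis; swing it anticlockwise. Its wall at y = 95 meets the stop. Only friction holds it: 1 to 5 N at its free end.
- tray_push (a point): Point on the outer face of the tray's long wall at tray y = -25 mm, near the free corner (tray x = 210 mm), 20 mm above the tray's underside: push here, towards the tray's +y.
- stop: Red stop block, 56 x 28 mm, 46 mm high, fixed to the board, axes as the board's. Origin: foot of the middle of the face that looks at the tray (to -y), on the board's top.
- screw_mouth (a point): Middle of the stop's face, 24 mm up. From here a brass screw with a sprung rubber tip, 16 mm thick, sticks out to the board's -y. The free tip ends 25 to 65 mm from here: set anew each time, not measured. The tip gives way 4 mm, with about 2.4 N at first touch rising to 6.4 N when fully in, then is rigid. The tray must end pressed on it.
- latch (a joint): Angle of the orange latch arm, rad: 0 along the board's -y, growing clockwise seen from above, towards the tray; 1.57 is along the board's -x. Starts open, -0.4 to 0.3. With the tray on the stop the nose meets the tray's wall at about 1.7 to 2.2. Stiff (0.35 Nm friction): it stays where it is left.
- latch_pivot (a point): Axis of the latch's upright pivot, 28 mm above the table. Hub 28 mm across. The latch arm, 16 mm wide, runs from here to the nose and stands 16 to 40 mm above the table; push its side that is away from the tray.
- nose: Black rubber nose of the latch arm, an upright 24 mm roller shape fixed at the arm's end, 120 mm from the pivot; origin at its centre, 28 mm above the table. It must end bearing on the tray's wall at tray y = -25 mm.
- dish_a: Stack of two loose petri dishes, 50 mm across, 28 mm high, on the board; origin under the centre. Leave alone.
- dish_b: Loose petri dish, 50 mm across, 14 mm high, on the table beside the board; origin under the centre. Leave alone.
- jar_a: Culture jar with black lid, 76 mm across, 129 mm high; origin under the centre. Leave alone.
- jar_b: Culture jar with black lid, 76 mm across, 114 mm high; origin under the centre. Leave alone.
- jar_c: Culture jar with black lid, 76 mm across, 129 mm high; origin under the centre. Leave alone.
- forceps: Steel forceps lying flat, 135 mm long, 6 mm high; origin under the middle. Leave alone.
- pot: Terracotta pot with a seedling, 72 mm across, 60 mm high without the plant; origin under the centre. Leave alone.

How it is judged:
On the way, in this order (a step that is already met when the one before it is completed fails the run):
1. the tray bears on the stop's sprung tip with over 2 N while it is pushed, before the latch touches it (contact force between tray and stop above 2 N and contact force between the fingers and tray above 1 N and value of joint latch below 1.4 rad), for 0.3 s.
2. the latch arm has been swung in behind the tray and its nose bears on the tray (value of joint latch above 1.6 rad and contact force between tray and nose above 1.5 N), for 0.3 s.
At the end, for the whole second after the job is handed in: The latch is swung in (joint above 1.6 rad) with its nose bearing on the tray (over 0.5 N), the tray bears on the stop's sprung tip (over 1.5 N), lies flat (within 0.03 rad) on its pin (within 4 mm) and is at rest (value of joint latch above 1.6 rad and contact force between tray and nose above 0.5 N and contact force between tray and stop above 1.5 N and horizontal distance between tray and board below 0.004 m and angle between tray's own z axis and vertical below 0.03 rad and linear speed of tray below 0.01 m/s and velocity of joint latch below 0.05 rad/s); the robot touches nothing.
It fails at once if the tray is pushed by the robot with over 20 N (contact force between any of the arm, the fingers and tray above 20 N).
It fails at once if the tray is pressed on the stop with over 20 N (contact force between tray and stop above 20 N).
It fails at once if the robot pushes the stop or its tip itself (contact force between any of the arm, the fingers and stop above 3 N).
It fails at once if a loose dish, jar, the pot or the forceps is moved by over 20 mm (distance of any of dish_a, dish_b, jar_a, jar_b, jar_c, forceps, pot from where it was at the start of the episode above 0.02 m).
It also fails if it takes over 72 s, if anything falls off the work surface, if the arm or the gripper's body presses on something with over 40 N, if the wrist force passes 120 N, or if a joint passes its speed limit or range.

## Working session

There is one attempt and no reset: what is moved stays moved. The work goes in short steps, Python scripts to look and compute and a shell command to move; the robot and the scene stay as the last step left them, time stands still between calls to the robot, and variables do not carry over. Pictures are saved under pics/ and viewed, at most 10 in all, crops included, and the job is handed in when it is done.

```bash
mkdir -p pics; ls; python3 - <<'E'
from rig import robot,cams
import cv2
for n in ("scene","top"):
    c=cams.camera(n); cv2.imwrite(f"pics/{n}0.png",c["color"]); print(n,c["fov_y"],c["cx"],c["cy"]); print(c["view"].round(4).tolist() if hasattr(c["view"],'round') else c["view"])
o=robot.get_obs(); print(o)
E
```

```text
pics
scene 56.316436043134075 315.32468646588904 241.55124572850423
[[-0.3262, 0.9453, -0.0066, 0.2255], [0.6814, 0.2304, -0.6947, -0.3355], [-0.6552, -0.2311, -0.7193, 1.4339], [0.0, 0.0, 0.0, 1.0]]
top 52.66689559219521 314.1432840120737 234.07652671858773
[[0.0032, -0.9999, -0.0095, -0.0365], [-0.9977, -0.0025, -0.0675, 0.5405], [0.0675, 0.0097, -0.9977, 1.0652], [0.0, 0.0, 0.0, 1.0]]
{'time': 0.1, 'q': array([-1.44149596e+00,  5.28401657e-01,  1.43374603e+00, -2.95733899e-05,
        1.18138926e+00, -1.78482271e-01]), 'joint_velocities': array([-0.0012184 , -0.00185955, -0.00202923,  0.00116404, -0.00123337,
       -0.0004843 ]), 'joint_torque': array([-3.75878317e-04, -4.40988028e+01, -1.77150178e+01,  6.36044028e-02,
        5.34323137e-02, -2.61800812e-05]), 'position': array([ 0.18929232, -0.59500418,  0.23866091]), 'tool_rot': array([ 9.88180752e-01,  1.53290103e-01,  1.02335713e-05, -9.72190986e-04]), 'ft_force': array([-0.89519412, -0.65341223,  1.35180919]), 'moment': array([-0.01863359, -0.02782531,  0.00187232]), 'grip_force': 0.0, 'grip_width': 0.0874528799049388}
```

View pics/top0.png

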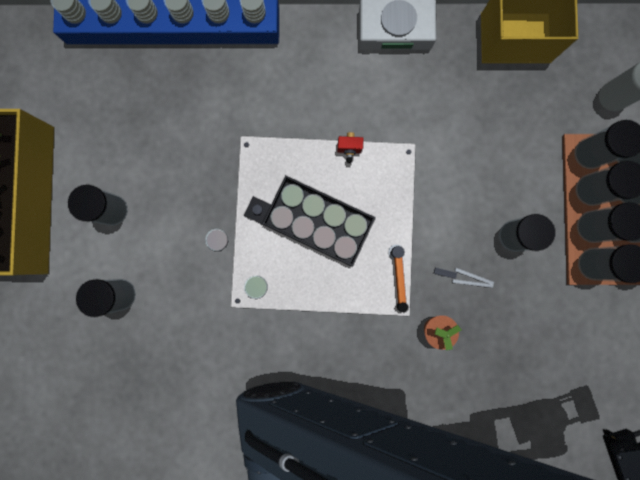

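View pics/scene0.png

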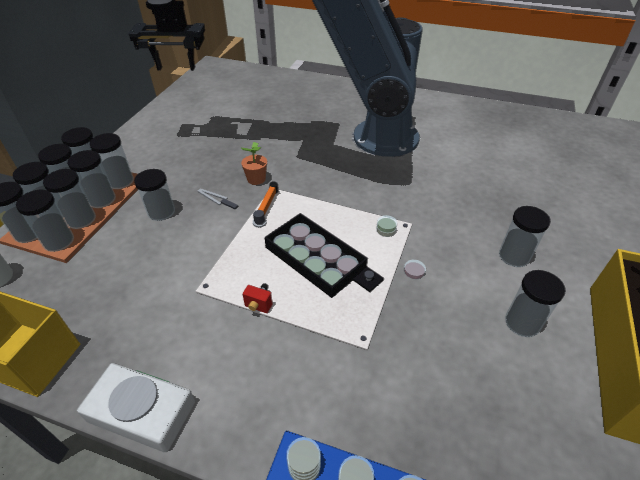

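The top view shows the board with corners at (241,137), (415,143), (410,315) and (232,307). The pin is at (257,209), the stop at (350,145) and the latch runs from (397,252) to (402,307), with forceps at (463,276) and the pot at (442,332). The scene view matches this. Next I'll measure poses.

```bash
cat > h.py <<'E'
import numpy as np,cv2,json
from rig import robot,cams
def ray(c,u,v,z):
    f=240/np.tan(np.radians(c["fov_y"])/2); V=np.array(c["view"]); R=V[:3,:3]; o=-R.T@V[:3,3]
    d=R.T@np.array([(u-c["cx"])/f,(v-c["cy"])/f,1]); return (o+d*(z-o[2])/d[2])
def board():
    d=json.load(open("board.json")); return np.array(d["o"]),d["a"]
def R2(a): return np.array([[np.cos(a),-np.sin(a)],[np.sin(a),np.cos(a)]])
def w2b(p): o,a=board(); return R2(-a)@(np.array(p)[:2]-o)
def b2w(p): o,a=board(); return o+R2(a)@np.array(p)
def biggest(m):
    cs,_=cv2.findContours(m.astype(np.uint8),cv2.RETR_EXTERNAL,cv2.CHAIN_APPROX_NONE)
    return max(cs,key=cv2.contourArea)[:,0,:]
def measure(c):
    hsv=cv2.cvtColor(c["color"],cv2.COLOR_BGR2HSV); H,S,V=cv2.split(hsv)
    roi=np.zeros(H.shape,bool); roi[125:325,225:425]=1
    out={}
    k=biggest(roi&(H>6)&(H<18)&(S>150)&(V>100)); P=np.array([ray(c,u,v,.040)[:2] for u,v in k])
    out["orange"]=cv2.minAreaRect(P.astype(np.float32)*1000)
    k=biggest(roi&((H<5)|(H>174))&(S>150)&(V>60)); out["red"]=cv2.minAreaRect(np.array([ray(c,u,v,.054)[:2] for u,v in k],np.float32)*1000)
    k=biggest(roi&(V<70)&(S<120)); out["blackpx"]=k
    return out
E
python3 - <<'E'
from h import *
c=cams.camera("top"); g=c["color"]
hsv=cv2.cvtColor(g,cv2.COLOR_BGR2HSV)
m=(hsv[...,2]>185)&(hsv[...,1]<30); m[:100]=0;m[330:]=0;m[:,:200]=0;m[:,440:]=0
k=biggest(m); P=np.array([ray(c,u,v,.008)[:2] for u,v in k],np.float32)*1000
r=cv2.minAreaRect(P); print("board",r); B=cv2.boxPoints(r)/1000
# order corners by pixel geometry: board x ~ world -y, board y ~ world +x
cen=B.mean(0); e=B[1]-B[0]; ang=np.arctan2(e[1],e[0])
a=min((ang+i*np.pi/2 for i in range(-4,5)),key=lambda t:abs(t+np.pi/2))
o=cen-R2(a)@np.array([.15,-.025]); json.dump({"o":o.tolist(),"a":float(a)},open("board.json","w"))
print("o",o,"a",np.degrees(a))
q=measure(c)
for n in("orange","red"): print(n,q[n],"board mm",w2b(np.array(q[n][0])/1000)*1000, [ (w2b(p/1000)*1000).round(1).tolist() for p in cv2.boxPoints(q[n])])
k=q["blackpx"]; T=np.array([w2b(ray(c,u,v,.044)) for u,v in k],np.float32)*1000
r=cv2.minAreaRect(T); print("black",r,cv2.boxPoints(r).round(1).tolist())
for n,(u,v,z) in dict(pin=(257,209,.03),piv=(397,252,.04),nose=(402,307,.04),pot=(442,332,.06),fA=(434,271,0),fB=(493,285,0),dishA=(256,287,.036)).items(): print(n,(w2b(ray(c,u,v,z))*1000).round(1))
cv2.imwrite("pics/z0.png",cv2.resize(g[120:330,220:500],None,fx=2.8,fy=2.8,interpolation=cv2.INTER_CUBIC))
E
```

```text
board ((563.772216796875, -56.299072265625), (396.5914001464844, 385.8758544921875), 87.44475555419922)
o [0.59543474 0.09243721] a -92.55524
orange ((439.8526916503906, -221.35552978515625), (96.2582778930664, 14.097350120544434), 4.512147903442383) board mm [ 320.41699864 -141.43764224] [[319.3, -190.1], [333.3, -188.3], [321.5, -92.8], [307.5, -94.5]]
red ((737.9679565429688, -113.10443878173828), (52.46943664550781, 26.638368606567383), 89.9907455444336) board mm [198.98277356 151.55508607] [[225.8, 139.4], [224.6, 166.0], [172.2, 163.7], [173.4, 137.1]]
black ((116.49838256835938, -13.112472534179688), (119.08655548095703, 259.3229064941406), 67.37126922607422) [[-26.100000381469727, -18.200000762939453], [213.3000030517578, -118.0], [259.1000061035156, -8.0], [19.700000762939453, 91.69999694824219]]
pin [ 0.5 -0.1]
piv [312.3 -81.2]
nose [ 327.4 -199.5]
pot [ 410.1 -246.3]
fA [ 403.4 -118.5]
fB [ 536.6 -143.5]
dishA [   8.7 -172. ]
```

View pics/z0.png

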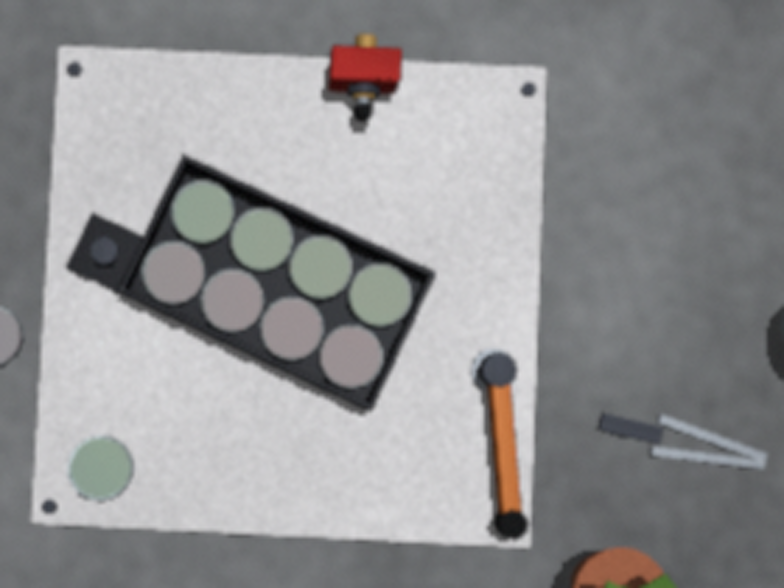

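The tray is at about -22.6° and the latch at about -0.12 rad. The zoom shows the tip at crop (361,118) with a clear path to it. First I'll turn the tool so its x lies along board y, with the gripper shut.

```bash
cat >> h.py <<'E'
def go(p,z=None):
    o=robot.get_obs(); from scipy.spatial.transform import Rotation as Ro
    R=Ro.from_quat(o["tool_rot"]).as_matrix(); w=b2w(np.array(p)/1000)
    d=np.array([*w,o["position"][2] if z is None else z])-o["position"]
    b=w2b(o["position"])*1000
    x=R[:,0]; by=board()[1]+np.pi/2
    print("t",round(o["time"],2),"board",b.round(1),"z",o["position"][2].round(4),"tool cm",(R.T@d*100).round(2),"twist for x=by",round(np.degrees(np.arctan2(x[1],x[0])-by),2),"F(board)",(R2(-board()[1])@o["ft_force"][:2]).round(2),o["ft_force"][2].round(2))
E
python3 -m pendant '[{"jaw":0,"linear":[0,0,0],"twist":7},{"jaw":0,"linear":[0,0,0],"twist":7},{"jaw":0,"linear":[0,0,0],"twist":6.2},{"jaw":0,"linear":[0,0,0],"twist":0}]'
python3 -c "
from h import *
go((171,-138))
print(b2w((.171,-.138)),b2w((.36,-.15)))"
```

```text
time: 0.48
position: [0.1893, -0.5954, 0.2392]
tool_rot: [1.0, -0.023, -0.0, -0.0]
ft_force: [-0.0, -0.4, -0.6]
grip_width: 0.0678
grip_force: 0.0
t 0.48 board [ 705.2 -375. ] z 0.2392 tool cm [ 2.360e+01 -5.347e+01  4.000e-02] twist for x=by -0.11 F(board) [ 0.43 -0.02] -0.6
[ 0.44994832 -0.07224036] [ 0.42953413 -0.26051744]
```

```bash
python3 -m pendant '[{"jaw":0,"linear":[1.5,-2.5,0],"twist":0},{"jaw":0,"linear":[1.5,-3.3,0],"twist":0},{"jaw":0,"linear":[1.5,-3.3,0],"twist":0},{"jaw":0,"linear":[1.5,-3.3,0],"twist":0},{"jaw":0,"linear":[1.5,-3.3,0],"twist":0},{"jaw":0,"linear":[1.5,-3.3,0],"twist":0},{"jaw":0,"linear":[1.5,-3.3,0],"twist":0},{"jaw":0,"linear":[1.5,-3.3,0],"twist":0},{"jaw":0,"linear":[1.5,-3.3,0],"twist":0},{"jaw":0,"linear":[1.5,-3.3,0],"twist":0},{"jaw":0,"linear":[1.5,-3.3,0],"twist":0},{"jaw":0,"linear":[1.5,-3.3,0],"twist":0}]'
python3 -c "
from h import *
go((171,-138))"
```

```text
time: 1.48
position: [0.387, -0.2144, 0.2396]
tool_rot: [1.0, -0.021, 0.0, 0.0]
ft_force: [1.0, -1.1, 0.0]
grip_width: 0.0009
grip_force: 0.0
t 1.48 board [ 315.8 -194.6] z 0.2396 tool cm [  5.7  -14.47  -0.  ] twist for x=by 0.15 F(board) [1.04 1.08] 0.01
```

```bash
python3 -m pendant '[{"jaw":0,"linear":[1.4,-3,0],"twist":0},{"jaw":0,"linear":[1.4,-3,0],"twist":0},{"jaw":0,"linear":[1.4,-3,0],"twist":0},{"jaw":0,"linear":[1.0,-3,0],"twist":0},{"jaw":0,"linear":[0.5,-2.3,0],"twist":0},{"jaw":0,"linear":[0,0,2],"twist":0},{"jaw":0,"linear":[0,0,3],"twist":0},{"jaw":0,"linear":[0,0,3],"twist":0},{"jaw":0,"linear":[0,0,3],"twist":0},{"jaw":0,"linear":[0,0,2],"twist":0},{"jaw":0,"linear":[0,0,1],"twist":0},{"jaw":0,"linear":[0,0,0],"twist":0}]'
python3 -c "
from h import *
go((171,-138),.035)"
```

```text
time: 2.48
position: [0.4485, -0.0752, 0.0974]
tool_rot: [1.0, -0.021, -0.002, -0.001]
ft_force: [-0.1, 0.4, 0.2]
grip_width: 0.0007
grip_force: 0.0
t 2.48 board [ 174.  -139.4] z 0.0974 tool cm [ 0.17 -0.29  6.24] twist for x=by 0.14 F(board) [-0.42 -0.15] 0.19
```

```bash
python3 -m pendant '[{"jaw":0,"linear":[0,0,2],"twist":0},{"jaw":0,"linear":[0,0,2],"twist":0},{"jaw":0,"linear":[0,0,1.5],"twist":0},{"jaw":0,"linear":[0,0,0.7],"twist":0},{"jaw":0,"linear":[0,0,0],"twist":0},{"jaw":0,"linear":[0,0,0],"twist":0},{"jaw":0,"linear":[0,0,0],"twist":0},{"jaw":0,"linear":[0,0,0],"twist":0}]'
python3 -c "
from h import *
go((171,-138),.035)"
python3 -m pendant '[{"jaw":0,"linear":[0.3,0,0],"twist":0},{"jaw":0,"linear":[0.3,0,0],"twist":0},{"jaw":0,"linear":[0.3,0,0],"twist":0},{"jaw":0,"linear":[0.3,0,0],"twist":0},{"jaw":0,"linear":[0.3,0.1,0],"twist":0},{"jaw":0,"linear":[0.3,0.1,0],"twist":0},{"jaw":0,"linear":[0.3,0.1,0],"twist":0},{"jaw":0,"linear":[0.3,0.1,0],"twist":0},{"jaw":0,"linear":[0.3,0.1,0],"twist":0},{"jaw":0,"linear":[0.3,0.1,0],"twist":0},{"jaw":0,"linear":[0,0,0],"twist":0},{"jaw":0,"linear":[0,0,0],"twist":0}]'
python3 -c "
from h import *
go((171,-138),.035)"
```

```text
time: 3.15
position: [0.4506, -0.076, 0.0385]
tool_rot: [1.0, -0.022, 0.001, 0.0]
ft_force: [0.3, 0.5, -0.7]
grip_width: 0.0006
grip_force: 0.0
t 3.15 board [ 174.7 -137.2] z 0.0385 tool cm [-0.08 -0.37  0.35] twist for x=by 0.01 F(board) [-0.47  0.23] -0.72
time: 4.15
position: [0.4772, -0.0824, 0.0372]
tool_rot: [1.0, -0.022, -0.003, -0.001]
ft_force: [-4.8, -0.7, 1.6]
grip_width: 0.0006
grip_force: 2.3
t 4.15 board [ 179.9 -110.3] z 0.0372 tool cm [-2.76 -0.89  0.24] twist for x=by 0.0 F(board) [ 0.91 -4.74] 1.57
```

```bash
python3 -m pendant '[{"jaw":0,"linear":[0.3,0.1,0],"twist":0},{"jaw":0,"linear":[0.35,0.1,0],"twist":0},{"jaw":0,"linear":[0.35,0.1,0],"twist":0},{"jaw":0,"linear":[0.35,0.1,0],"twist":0},{"jaw":0,"linear":[0.35,0.1,0],"twist":0},{"jaw":0,"linear":[0.35,0.1,0],"twist":0},{"jaw":0,"linear":[0.35,0.1,0],"twist":0},{"jaw":0,"linear":[0.35,0.1,0],"twist":0},{"jaw":0,"linear":[0.35,0.1,0],"twist":0},{"jaw":0,"linear":[0.35,0.1,0],"twist":0},{"jaw":0,"linear":[0.3,0.1,0],"twist":0},{"jaw":0,"linear":[0.2,0.1,0],"twist":0}]'
python3 - <<'E'
from h import *
go((205,-30),.035)
c=cams.camera("top"); cv2.imwrite("pics/t1.png",cv2.resize(c["color"][120:330,220:500],None,fx=2.8,fy=2.8,interpolation=cv2.INTER_CUBIC))
E
```

```text
time: 5.15
position: [0.5194, -0.097, 0.0376]
tool_rot: [1.0, -0.022, 0.001, 0.0]
ft_force: [-2.1, -1.0, -1.1]
grip_width: 0.0002
grip_force: 1.2
t 5.15 board [192.6 -67.5] z 0.0376 tool cm [3.75 1.24 0.26] twist for x=by -0.02 F(board) [ 1.14 -2.1 ] -1.08
```

View pics/t1.png

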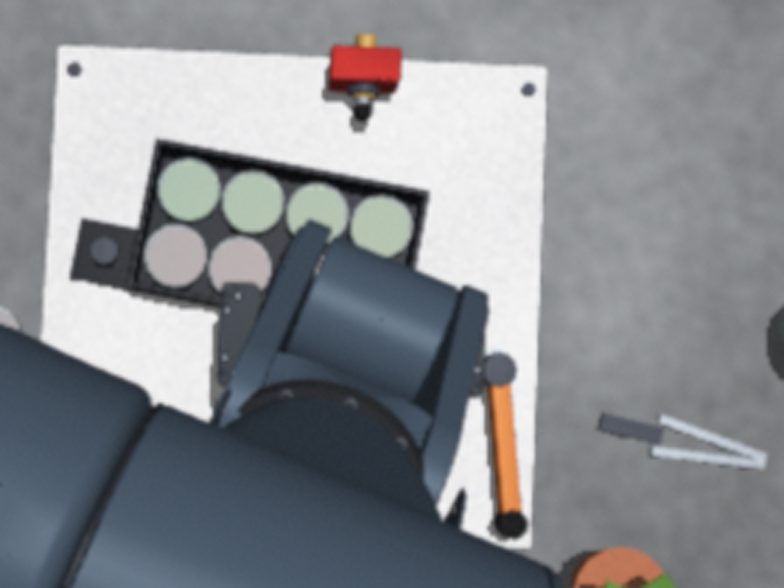

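The tray has swung to about -10° (top edge from crop (158,141) to (427,192)). Its gap to the tip at (361,120) is about 45 mm. I'll advance 32 mm, then feel for contact.

```bash
python3 -m pendant '[{"jaw":0,"linear":[0.3,0.1,0],"twist":0},{"jaw":0,"linear":[0.35,0.1,0],"twist":0},{"jaw":0,"linear":[0.35,0.1,0],"twist":0},{"jaw":0,"linear":[0.35,0.1,0],"twist":0},{"jaw":0,"linear":[0.35,0.1,0],"twist":0},{"jaw":0,"linear":[0.35,0.1,0],"twist":0},{"jaw":0,"linear":[0.35,0.1,0],"twist":0},{"jaw":0,"linear":[0.3,0.1,0],"twist":0},{"jaw":0,"linear":[0.3,0.1,0],"twist":0},{"jaw":0,"linear":[0.2,0.1,0],"twist":0},{"jaw":0,"linear":[0.1,0,0],"twist":0},{"jaw":0,"linear":[0,0,0],"twist":0}]'
python3 - <<'E'
from h import *
go((205,-30),.035)
c=cams.camera("top"); u,v=220+361/2.8,120+122/2.8; print((w2b(ray(c,u,v,.032))*1000).round(1))
k=measure(c)["blackpx"]; 
# tray far wall top edge: dark pixels per column, topmost
H=cv2.cvtColor(c["color"],cv2.COLOR_BGR2GRAY)
for u in (300,315,330,340,360,368):
    col=H[150:240,u]; i=np.argmax(col<90); print(u,150+i,(w2b(ray(c,u,150+i,.044))*1000).round(1))
cv2.imwrite("pics/t2.png",cv2.resize(c["color"][120:330,220:500],None,fx=2.8,fy=2.8,interpolation=cv2.INTER_CUBIC))
E
```

```text
time: 6.2
position: [0.5516, -0.1084, 0.0375]
tool_rot: [1.0, -0.022, 0.0, 0.0]
ft_force: [-1.9, 1.7, -1.3]
grip_width: 0.0006
grip_force: 1.2
t 6.2 board [202.6 -34.8] z 0.0375 tool cm [0.48 0.24 0.25] twist for x=by -0.0 F(board) [-1.57 -1.95] -1.33
[199.7 110.7]
300 169 [92.1 91.1]
315 169 [125.1  92.6]
330 170 [158.2  91.9]
340 150 [178.2 137.5]
360 150 [222.2 139.5]
368 174 [241.9  86.9]
```

```bash
python3 -m pendant '[{"jaw":0,"linear":[0.2,0,0],"twist":0},{"jaw":0,"linear":[0.2,0.1,0],"twist":0},{"jaw":0,"linear":[0.2,0,0],"twist":0},{"jaw":0,"linear":[0.2,0,0],"twist":0},{"jaw":0,"linear":[0.2,0.1,0],"twist":0},{"jaw":0,"linear":[0.2,0,0],"twist":0},{"jaw":0,"linear":[0.2,0,0],"twist":0},{"jaw":0,"linear":[0.1,0,0],"twist":0},{"jaw":0,"linear":[0,0,0],"twist":0},{"jaw":0,"linear":[0,0,0],"twist":0}]'
for i in 1; do python3 -c "
from h import *
go((205,-15),.035)"; done
python3 -m pendant '[{"jaw":0,"linear":[0.1,0,0],"twist":0},{"jaw":0,"linear":[0.1,0,0],"twist":0},{"jaw":0,"linear":[0,0,0],"twist":0}]'
python3 -c "
from h import *
go((205,-15),.035)"
```

```text
time: 7.08
position: [0.5661, -0.1112, 0.0376]
tool_rot: [1.0, -0.022, 0.0, 0.0]
ft_force: [-3.9, -0.0, -0.5]
grip_width: 0.0005
grip_force: 1.7
t 7.08 board [204.7 -20.3] z 0.0376 tool cm [0.53 0.03 0.26] twist for x=by -0.01 F(board) [ 0.21 -3.88] -0.52
time: 7.33
position: [0.5662, -0.1111, 0.0375]
tool_rot: [1.0, -0.022, -0.002, -0.0]
ft_force: [-6.9, -1.4, 2.1]
grip_width: 0.0003
grip_force: 3.6
t 7.33 board [204.7 -20.1] z 0.0375 tool cm [0.51 0.03 0.25] twist for x=by 0.04 F(board) [ 1.73 -6.88] 2.08
```

```bash
python3 -m pendant '[{"jaw":0,"linear":[0.1,0,0],"twist":0},{"jaw":0,"linear":[0.1,0,0],"twist":0},{"jaw":0,"linear":[0,0,0],"twist":0},{"jaw":0,"linear":[0,0,0],"twist":0}]'
python3 -c "
from h import *
go((205,-15),.035)"
python3 -m pendant '[{"jaw":0,"linear":[0.1,0,0],"twist":0},{"jaw":0,"linear":[0,0,0],"twist":0},{"jaw":0,"linear":[0,0,0],"twist":0},{"jaw":0,"linear":[0,0,0],"twist":0}]'
python3 - <<'E'
from h import *
go((205,-15),.035)
c=cams.camera("top"); cv2.imwrite("pics/t3.png",cv2.resize(c["color"][120:270,220:420],None,fx=4,fy=4,interpolation=cv2.INTER_CUBIC))
E
```

```text
time: 7.67
position: [0.5666, -0.1111, 0.0375]
tool_rot: [1.0, -0.022, -0.004, -0.0]
ft_force: [-10.2, -2.3, 3.1]
grip_width: 0.0003
grip_force: 5.0
t 7.67 board [204.6 -19.7] z 0.0375 tool cm [0.47 0.04 0.25] twist for x=by 0.06 F(board) [  2.76 -10.14] 3.14
time: 8.0
position: [0.567, -0.1112, 0.0375]
tool_rot: [1.0, -0.022, -0.004, -0.0]
ft_force: [-10.7, -2.4, 5.3]
grip_width: 0.0006
grip_force: 5.6
t 8.0 board [204.7 -19.4] z 0.0375 tool cm [0.44 0.04 0.25] twist for x=by 0.06 F(board) [  2.92 -10.58] 5.26
```

View pics/t3.png

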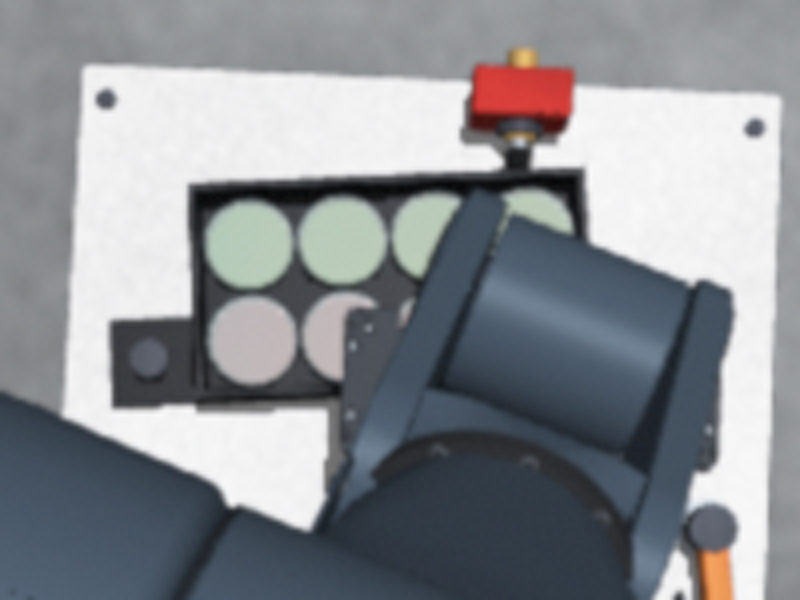

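The tray wall (row 175) bears on the tip at (518,155) with about 10 N on the wrist. I'll hold briefly, back off, lift and go over to the latch's outer side.

```bash
python3 -m pendant '[{"jaw":0,"linear":[0,0,0],"twist":0},{"jaw":0,"linear":[0,0,0],"twist":0},{"jaw":0,"linear":[0,0,0],"twist":0},{"jaw":0,"linear":[-0.3,0,0],"twist":0},{"jaw":0,"linear":[-0.3,0,0],"twist":0},{"jaw":0,"linear":[-0.5,0,0],"twist":0},{"jaw":0,"linear":[-1,0,0],"twist":0},{"jaw":0,"linear":[-1.4,0,0],"twist":0},{"jaw":0,"linear":[0,0,-2],"twist":0},{"jaw":0,"linear":[0,0,-3],"twist":0},{"jaw":0,"linear":[0,0,-2],"twist":0},{"jaw":0,"linear":[0,0,0],"twist":0}]'
python3 -m pendant '[{"jaw":0,"linear":[-1.5,2.5,0],"twist":0},{"jaw":0,"linear":[-2,3,0],"twist":0},{"jaw":0,"linear":[-2,3,0],"twist":0},{"jaw":0,"linear":[-2,3,0],"twist":0},{"jaw":0,"linear":[-1.5,2.5,0],"twist":0},{"jaw":0,"linear":[-0.5,1.2,0],"twist":0},{"jaw":0,"linear":[0,0,0],"twist":0},{"jaw":0,"linear":[0,0,0],"twist":0}]'
python3 - <<'E'
from h import *
go((358,-158),.036)
c=cams.camera("top"); H=cv2.cvtColor(c["color"],cv2.COLOR_BGR2GRAY)
for u in (280,300,315,330,360):
    col=H[156:240,u]; i=np.argmax(col<90); print(u,156+i,(w2b(ray(c,u,156+i,.044))*1000).round(1))
E
```

```text
time: 9.05
position: [0.5404, -0.1113, 0.112]
tool_rot: [1.0, -0.022, 0.006, 0.002]
ft_force: [0.4, -0.2, -0.9]
grip_width: 0.0003
grip_force: 0.0
time: 9.72
position: [0.4347, -0.2583, 0.1074]
tool_rot: [1.0, -0.024, 0.001, 0.0]
ft_force: [0.9, 0.2, -0.5]
grip_width: 0.0002
grip_force: 0.0
t 9.72 board [ 357.5 -145. ] z 0.1074 tool cm [-1.32  0.04  7.14] twist for x=by -0.14 F(board) [-0.28  0.92] -0.52
280 166 [47.8 95.8]
300 165 [ 91.7 100. ]
315 164 [124.6 103.8]
330 164 [157.6 105.3]
360 163 [223.4 110.5]
```

```bash
python3 -m pendant '[{"jaw":0,"linear":[-0.7,0,1],"twist":0},{"jaw":0,"linear":[-0.6,0,2],"twist":0},{"jaw":0,"linear":[0,0,2],"twist":0},{"jaw":0,"linear":[0,0,1.5],"twist":0},{"jaw":0,"linear":[0,0,0.6],"twist":0},{"jaw":0,"linear":[0,0,0],"twist":0},{"jaw":0,"linear":[0,0,0],"twist":0}]'
python3 - <<'E'
from h import *
go((358,-158),.036)
pv=np.array([315,-80.])
prev=None
for f in np.arange(-.12,2.15,.15):
    u=np.array([-np.sin(f),-np.cos(f)]); n=np.array([np.cos(f),-np.sin(f)])
    p=pv+82*u+(8+15*abs(np.cos(f))+9.5*abs(np.sin(f))-2)*n
    print(f.round(2),p.round(0), "tool cm",None if prev is None else ((p-prev)/10)[::-1].round(2)); prev=p
E
```

```text
time: 10.35
position: [0.4219, -0.256, 0.0366]
tool_rot: [1.0, -0.022, 0.0, -0.0]
ft_force: [-0.1, -0.4, 0.3]
grip_width: 0.0006
grip_force: 0.0
t 10.35 board [ 355.8 -157.8] z 0.0366 tool cm [-0.02  0.22  0.06] twist for x=by 0.07 F(board) [ 0.39 -0.04] 0.33
-0.12 [ 347. -159.] tool cm None
0.03 [ 334. -163.] tool cm [-0.38 -1.29]
0.18 [ 322. -165.] tool cm [-0.21 -1.14]
0.33 [ 310. -165.] tool cm [-0.04 -1.2 ]
0.48 [ 298. -164.] tool cm [ 0.14 -1.23]
0.63 [ 286. -160.] tool cm [ 0.34 -1.23]
0.78 [ 274. -155.] tool cm [ 0.55 -1.19]
0.93 [ 263. -147.] tool cm [ 0.76 -1.12]
1.08 [ 253. -138.] tool cm [ 0.96 -1.  ]
1.23 [ 244. -126.] tool cm [ 1.13 -0.84]
1.38 [ 238. -113.] tool cm [ 1.28 -0.65]
1.53 [234. -99.] tool cm [ 1.4  -0.42]
1.68 [232. -88.] tool cm [ 1.14 -0.21]
1.83 [231. -77.] tool cm [ 1.07 -0.08]
1.98 [232. -66.] tool cm [1.1  0.07]
2.13 [234. -55.] tool cm [1.12 0.23]
```

```bash
python3 -m pendant '[{"jaw":0,"linear":[-0.05,-0.5,0],"twist":0},{"jaw":0,"linear":[-0.05,-0.5,0],"twist":0},{"jaw":0,"linear":[-0.2,-0.65,0],"twist":0},{"jaw":0,"linear":[-0.2,-0.65,0],"twist":0},{"jaw":0,"linear":[-0.1,-0.6,0],"twist":0},{"jaw":0,"linear":[-0.1,-0.6,0],"twist":0},{"jaw":0,"linear":[0,-0.6,0],"twist":0},{"jaw":0,"linear":[0,-0.6,0],"twist":0},{"jaw":0,"linear":[0.1,-0.6,0],"twist":0},{"jaw":0,"linear":[0.1,-0.6,0],"twist":0},{"jaw":0,"linear":[0,0,0],"twist":0}]'
python3 - <<'E'
from h import *
go((298,-164),.036)
c=cams.camera("top"); cv2.imwrite("pics/t4.png",cv2.resize(c["color"][120:330,220:500],None,fx=2.8,fy=2.8,interpolation=cv2.INTER_CUBIC))
E
```

```text
time: 11.27
position: [0.4193, -0.1969, 0.037]
tool_rot: [1.0, -0.022, 0.0, 0.0]
ft_force: [0.5, -2.0, -0.7]
grip_width: 0.0003
grip_force: 0.8
t 11.27 board [ 296.9 -163.1] z 0.037 tool cm [-0.09  0.11  0.1 ] twist for x=by 0.03 F(board) [1.97 0.63] -0.68
```

View pics/t4.png

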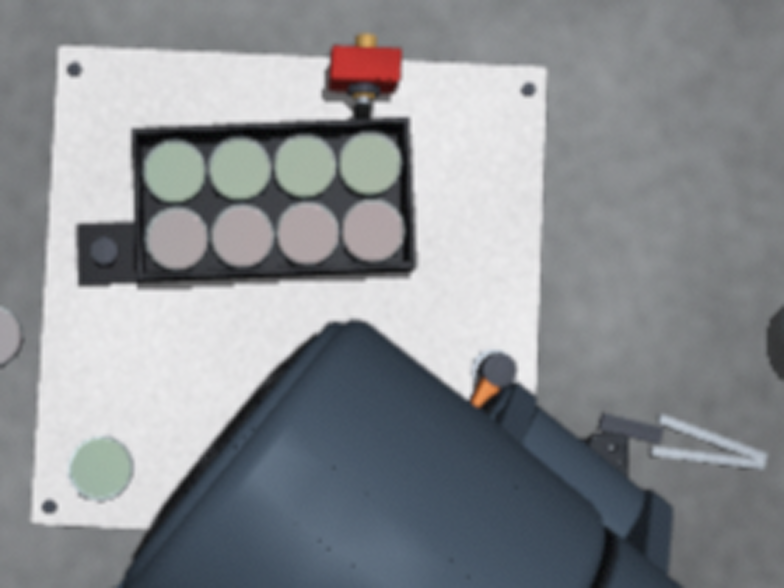

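The tray still sits at the stop tip, around (361,118). The latch has swung in, with its root at (485,392) pointing down-left, and is following the finger. I'll continue the arc.

```bash
python3 -m pendant '[{"jaw":0,"linear":[0.2,-0.6,0],"twist":0},{"jaw":0,"linear":[0.2,-0.6,0],"twist":0},{"jaw":0,"linear":[0.3,-0.6,0],"twist":0},{"jaw":0,"linear":[0.3,-0.6,0],"twist":0},{"jaw":0,"linear":[0.4,-0.55,0],"twist":0},{"jaw":0,"linear":[0.4,-0.55,0],"twist":0},{"jaw":0,"linear":[0.5,-0.5,0],"twist":0},{"jaw":0,"linear":[0.5,-0.5,0],"twist":0},{"jaw":0,"linear":[0.55,-0.4,0],"twist":0},{"jaw":0,"linear":[0.55,-0.4,0],"twist":0},{"jaw":0,"linear":[0,0,0],"twist":0}]'
python3 -c "
from h import *
go((244,-126),.036)"
python3 -m pendant '[{"jaw":0,"linear":[0.6,-0.3,0],"twist":0},{"jaw":0,"linear":[0.6,-0.3,0],"twist":0},{"jaw":0,"linear":[0.6,-0.2,0],"twist":0},{"jaw":0,"linear":[0.6,-0.2,0],"twist":0},{"jaw":0,"linear":[0.5,-0.1,0],"twist":0},{"jaw":0,"linear":[0.5,-0.1,0],"twist":0},{"jaw":0,"linear":[0.4,0,0],"twist":0},{"jaw":0,"linear":[0.2,0,0],"twist":0},{"jaw":0,"linear":[0,0,0],"twist":0}]'
python3 - <<'E'
from h import *
go((231,-77),.036)
c=cams.camera("top"); cv2.imwrite("pics/t5.png",cv2.resize(c["color"][120:330,220:500],None,fx=2.8,fy=2.8,interpolation=cv2.INTER_CUBIC))
E
```

```text
time: 12.23
position: [0.4594, -0.145, 0.0363]
tool_rot: [1.0, -0.022, -0.001, -0.001]
ft_force: [-0.5, 0.3, -0.3]
grip_width: 0.0007
grip_force: 0.0
t 12.23 board [ 243.3 -125.3] z 0.0363 tool cm [-0.07  0.07  0.03] twist for x=by 0.02 F(board) [-0.27 -0.5 ] -0.34
time: 12.98
position: [0.5001, -0.1354, 0.0362]
tool_rot: [1.0, -0.022, -0.001, -0.001]
ft_force: [-4.4, -1.4, -0.7]
grip_width: 0.0004
grip_force: 1.5
t 12.98 board [231.9 -85. ] z 0.0362 tool cm [ 0.8  -0.09  0.02] twist for x=by -0.01 F(board) [ 1.58 -4.35] -0.7
```

View pics/t5.png

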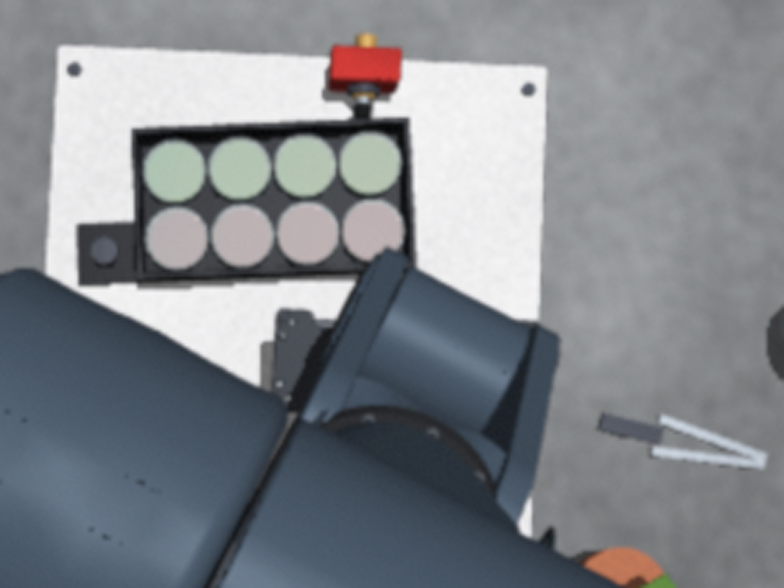

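The tray is unmoved and the finger force fits the latch friction (4.4 N). I'll advance the last stretch, feeling for the nose contact.

```bash
python3 -m pendant '[{"jaw":0,"linear":[0.4,0,0],"twist":0},{"jaw":0,"linear":[0.4,0,0],"twist":0},{"jaw":0,"linear":[0.4,0,0],"twist":0},{"jaw":0,"linear":[0.3,0.1,0],"twist":0},{"jaw":0,"linear":[0.2,0,0],"twist":0},{"jaw":0,"linear":[0,0,0],"twist":0},{"jaw":0,"linear":[0,0,0],"twist":0}]'
python3 -c "
from h import *
go((233,-60),.036)"
python3 -m pendant '[{"jaw":0,"linear":[0.1,0,0],"twist":0},{"jaw":0,"linear":[0.1,0,0],"twist":0},{"jaw":0,"linear":[0.1,0,0],"twist":0},{"jaw":0,"linear":[0,0,0],"twist":0},{"jaw":0,"linear":[0,0,0],"twist":0}]'
python3 -c "
from h import *
go((233,-60),.036)"
```

```text
time: 13.62
position: [0.5169, -0.1372, 0.0363]
tool_rot: [1.0, -0.022, -0.001, -0.001]
ft_force: [-4.7, -0.2, -0.5]
grip_width: 0.0005
grip_force: 1.8
t 13.62 board [232.9 -68.3] z 0.0363 tool cm [0.83 0.01 0.03] twist for x=by -0.01 F(board) [ 0.43 -4.72] -0.48
time: 14.03
position: [0.5198, -0.1375, 0.0363]
tool_rot: [1.0, -0.022, -0.001, -0.0]
ft_force: [-4.9, -0.1, -1.1]
grip_width: 0.0004
grip_force: 2.1
t 14.03 board [233.1 -65.3] z 0.0363 tool cm [ 0.53 -0.01  0.03] twist for x=by -0.01 F(board) [ 0.31 -4.86] -1.09
```

```bash
for i in 1; do python3 -m pendant '[{"jaw":0,"linear":[0.1,0,0],"twist":0},{"jaw":0,"linear":[0.1,0,0],"twist":0},{"jaw":0,"linear":[0.1,0,0],"twist":0},{"jaw":0,"linear":[0,0,0],"twist":0},{"jaw":0,"linear":[0,0,0],"twist":0}]'; done
python3 -c "
from h import *
go((233,-60),.036)"
python3 -m pendant '[{"jaw":0,"linear":[0.1,0,0],"twist":0},{"jaw":0,"linear":[0.1,0,0],"twist":0},{"jaw":0,"linear":[0,0,0],"twist":0},{"jaw":0,"linear":[0,0,0],"twist":0}]'
python3 -c "
from h import *
go((233,-60),.036)"
python3 -m pendant '[{"jaw":0,"linear":[0.1,0,0],"twist":0},{"jaw":0,"linear":[0.1,0,0],"twist":0},{"jaw":0,"linear":[0,0,0],"twist":0},{"jaw":0,"linear":[0,0,0],"twist":0}]'
python3 -c "
from h import *
go((233,-60),.036)"
```

```text
time: 14.45
position: [0.523, -0.1378, 0.0364]
tool_rot: [1.0, -0.022, -0.001, -0.0]
ft_force: [-4.7, -0.4, -0.6]
grip_width: 0.0001
grip_force: 2.0
t 14.45 board [233.2 -62.1] z 0.0364 tool cm [ 0.21 -0.02  0.04] twist for x=by -0.01 F(board) [ 0.61 -4.64] -0.59
time: 14.78
position: [0.5252, -0.1379, 0.0365]
tool_rot: [1.0, -0.022, -0.0, -0.0]
ft_force: [-5.3, -0.7, -0.0]
grip_width: 0.0008
grip_force: 2.0
t 14.78 board [233.2 -59.8] z 0.0365 tool cm [-0.02 -0.02  0.05] twist for x=by -0.01 F(board) [ 0.93 -5.28] -0.0
time: 15.12
position: [0.5267, -0.1379, 0.0364]
tool_rot: [1.0, -0.022, -0.001, -0.0]
ft_force: [-6.0, 0.1, 0.3]
grip_width: 0.0004
grip_force: 2.4
t 15.12 board [233.1 -58.4] z 0.0364 tool cm [-0.16 -0.01  0.04] twist for x=by -0.0 F(board) [ 0.13 -6.  ] 0.28
```

```bash
python3 -m pendant '[{"jaw":0,"linear":[0.1,0,0],"twist":0},{"jaw":0,"linear":[0.1,0,0],"twist":0},{"jaw":0,"linear":[0,0,0],"twist":0},{"jaw":0,"linear":[0,0,0],"twist":0}]'
python3 -c "
from h import *
go((233,-60),.036)"
python3 -m pendant '[{"jaw":0,"linear":[0.1,0,0],"twist":0},{"jaw":0,"linear":[0.1,0,0],"twist":0},{"jaw":0,"linear":[0,0,0],"twist":0},{"jaw":0,"linear":[0,0,0],"twist":0}]'
python3 - <<'E'
from h import *
go((233,-60),.036)
c=cams.camera("top"); cv2.imwrite("pics/t6.png",cv2.resize(c["color"][120:330,220:500],None,fx=2.8,fy=2.8,interpolation=cv2.INTER_CUBIC))
E
```

```text
time: 15.45
position: [0.5272, -0.1374, 0.0363]
tool_rot: [1.0, -0.022, -0.003, -0.001]
ft_force: [-8.7, 0.1, 0.6]
grip_width: 0.0006
grip_force: 3.4
t 15.45 board [232.6 -58. ] z 0.0363 tool cm [-0.2   0.04  0.03] twist for x=by 0.01 F(board) [ 0.28 -8.74] 0.55
time: 15.78
position: [0.5276, -0.137, 0.0361]
tool_rot: [1.0, -0.022, -0.004, -0.002]
ft_force: [-10.9, -1.7, 3.6]
grip_width: 0.0007
grip_force: 4.4
t 15.78 board [232.2 -57.5] z 0.0361 tool cm [-0.25  0.08  0.02] twist for x=by 0.02 F(board) [  2.19 -10.85] 3.61
```

```bash
python3 -m pendant '[{"jaw":0,"linear":[0.1,0,0],"twist":0},{"jaw":0,"linear":[0.1,0,0],"twist":0},{"jaw":0,"linear":[0,0,0],"twist":0},{"jaw":0,"linear":[0,0,0],"twist":0},{"jaw":0,"linear":[0,0,0],"twist":0},{"jaw":0,"linear":[0,0,0],"twist":0},{"jaw":0,"linear":[0,0,0],"twist":0}]'
python3 -c "
from h import *
go((233,-60),.036)"
```

```text
time: 16.42
position: [0.528, -0.1364, 0.0359]
tool_rot: [1.0, -0.022, -0.006, -0.002]
ft_force: [-13.6, -0.3, 4.4]
grip_width: 0.0009
grip_force: 5.4
t 16.42 board [231.7 -57.2] z 0.0359 tool cm [-0.28  0.13 -0.01] twist for x=by 0.03 F(board) [  0.91 -13.58] 4.36
```

```bash
python3 -m pendant '[{"jaw":0,"linear":[-0.2,0,0],"twist":0},{"jaw":0,"linear":[-0.2,0,0],"twist":0},{"jaw":0,"linear":[-0.2,0,0],"twist":0},{"jaw":0,"linear":[-0.2,0,0],"twist":0},{"jaw":0,"linear":[-0.3,0,0],"twist":0},{"jaw":0,"linear":[-0.5,0,0],"twist":0},{"jaw":0,"linear":[-1,0,0],"twist":0},{"jaw":0,"linear":[-1.5,0,0],"twist":0},{"jaw":0,"linear":[-1.5,0,0],"twist":0},{"jaw":0,"linear":[-1.5,0,-2],"twist":0},{"jaw":0,"linear":[0,0,-3],"twist":0},{"jaw":0,"linear":[0,0,-3],"twist":0}]'
python3 -m pendant '[{"jaw":0,"linear":[-2,0,-3],"twist":0},{"jaw":0,"linear":[-3,0,-2],"twist":0},{"jaw":0,"linear":[-2,0,0],"twist":0},{"jaw":0,"linear":[0,0,0],"twist":0},{"jaw":0,"linear":[0,0,0],"twist":0}]'
python3 - <<'E'
from h import *
go((233,-60),.036)
c=cams.camera("top"); cv2.imwrite("pics/t7.png",cv2.resize(c["color"][120:330,220:500],None,fx=2.8,fy=2.8,interpolation=cv2.INTER_CUBIC))
E
```

```text
time: 17.42
position: [0.4608, -0.1352, 0.1168]
tool_rot: [1.0, -0.023, -0.001, -0.001]
ft_force: [0.9, -0.8, 0.2]
grip_width: 0.0003
grip_force: 0.0
time: 17.83
position: [0.3924, -0.1326, 0.1672]
tool_rot: [1.0, -0.023, 0.001, 0.001]
ft_force: [0.1, -0.8, -0.8]
grip_width: 0.0004
grip_force: 0.0
t 17.83 board [ 233.9 -192.8] z 0.1672 tool cm [13.25 -0.12 13.15] twist for x=by -0.1 F(board) [0.83 0.1 ] -0.8
```

View pics/t7.png

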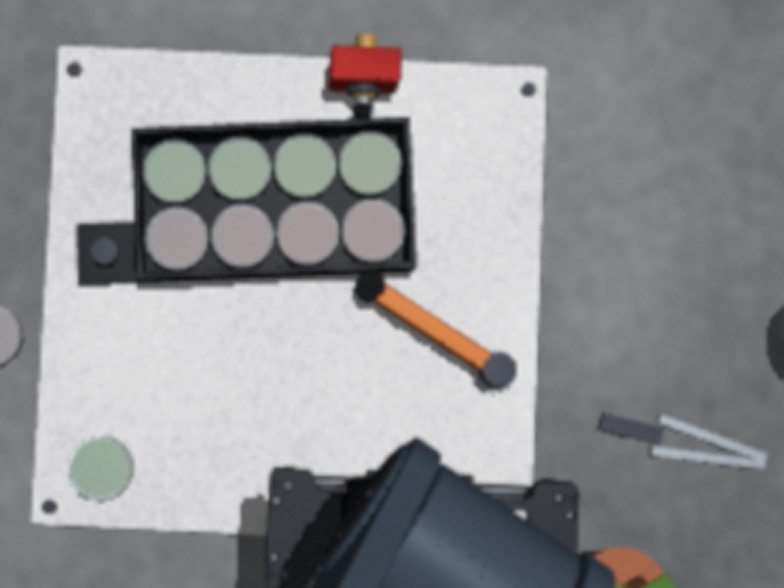

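The tray is on the stop tip at (361,112), the nose bears on its wall at (370,280), and the gripper is clear of everything. Handing in.

```bash
python3 -c "
from rig import robot
print(robot.hand_in())"
```

```text
the job is handed in; nothing more can be done
None
```

I pushed the tray onto the sprung stop, latched it there with the nose bearing on its wall, withdrew the arm and handed in the job at about 18 s; no verdict came back.

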